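# Fasten an instrument cover with a push rivet

## Robot

A 6-joint arm with a two-finger parallel gripper is mounted at the origin on a cart in front of the work surface, level with it; the furniture and walls round the work are solid. World frame = base frame: x ahead of the robot, y to its left, z up, the work surface at z = 0. Lengths are in m, angles in degrees, forces in N, time in s.
With the tool pointing down it reaches from about 0.4 to 0.825 m from the base axis. Payload 7 kg.
Tool frame: the origin (TCP) lies at the centre of the arm's flange, where the gripper is bolted on; the fingertips stand 178 mm ahead of it and the grasp point (between the pads) lies 159 mm ahead of it (tip_reach is the distance from the TCP to the fingertips, in m); z points along the fingers, y is the line along which they close (so a half turn about z gives the same grasp; the last joint's range is limited). The gripper opens to 88 mm and grips with 3 to 60 N. Pads are 19 mm wide; open, the fingers measure 130 mm over their backs; the gripper's body (78 mm by 193 mm) begins 47 mm behind the grasp point.
Start: joints at [-60.499, 20.546, 0.682, 0, -70.136, -16.507], TCP at [0.152, -0.658, 0.405] pointing down, gripper open.
Joint ranges: [-176.03, 176.03], [-82.01, 121.73], [-58.28, 71.71], [-173.87, 95.51], [-174.79, -0.11], [-173.66, 173.66]. Speed limits (degrees/s): [136.94, 136.94, 172.46, 180, 180, 180].

## Interface

Orientations are given as [roll, pitch, yaw] about the fixed x, y, z axes, in that order (R = Rz(yaw) Ry(pitch) Rx(roll)).
In Python, from plant import * gives the robot as it stands.
- The arm moves only by the shell command python3 -m handwheel 'ROWS'. ROWS is JSON, a list of rows, each a list of 7 numbers: the opening, from -1 (shut) to 1 (fully open), then the shift along the tool's x, y, z as a fraction of full scale, then the turn, a rotation vector about the tool's x, y, z as a fraction of full scale. A call has 1 to 5 rows; each row shifts and turns the commanded pose from where the row before left it, along the tool's axes as they then stand; what a row does not reach is not made up. Full scale, the value 1, is 0.025 m for a shift and 6 degrees for a turn. A row lasts 1/8 s, in which the tool goes at most 62.5 mm and 10.7 degrees, less where a joint would pass 70% of its speed; a pose out of reach is approached as far as the arm can. A call with a number of a shift or a turn outside -1 to 1 is refused whole. A call with a gripper value outside its range is refused whole. The fingers move at their own pace and stop on an object; the grip force is fixed at half the most. Time passes only in rows, so rows that do not move let the fingers close. It gives the time, the measured TCP pose, the force, the opening and the grip force at its end, in the units of the state.
- get_obs(): the state, without advancing time (a new reading comes with each control period).
- snapshot(name): name is "scene" or "top"; returns a dict with "color" (384x512x3 uint8, red, green, blue), "fx", "fy", "cx", "cy" (pixels), "R" (3x3) and "t" (3): a world point X has camera coordinates R X + t. Camera axes: x right, y down, z forward; pixel columns grow to the right and rows downward; lengths in m; the calibration is good to about 2 mm. A picture is of the moment at which its call begins. There is no depth.
- close_job(): hands the job in; it is judged then, once.
The state is a dict: "clock": time; "joint_pos": joint angles; "qvel": joint speeds; "tau": joint torques, N m; "tool_pos": TCP position; "orientation": TCP orientation; "force": force on the tool from outside, world axes, zero at the start; "moment": the same for the moment, N m; "opening": finger opening in m; "gripper_force": force on a finger pad.
Only numpy, scipy, OpenCV 4.12 (cv2) and the standard library are available. Lean on these libraries where they do the work, as an engineer would, in place of code of your own. Each camera call takes 0.05 s, during which the arm holds its last target. There are 200 camera calls.

## Task

One corner of the instrument housing's cover still lacks its push rivet. Take the loose rivet from its rack, seat it fully home in the one empty hole, feeling for the hole because the cover floats a little, and only then push its centre pin down flush with the collar so that it spreads and locks. Never lean hard on the cover (stay below 30 N), and leave the tip cleaner, the solder spool and the loupe where they stand.

Things in the scene. Friction and masses are not known exactly. Their poses are not given: they have to be found in the camera images.
- rivet_grip (a point): The loose black push rivet (40 g), upright in the rack. Point on its axis, half-way up its collar; z up along the rivet. Collar round, 14 mm wide and 10 mm tall (grasp it, any yaw); its top is 5 mm above this point. Below it the flange, 22 mm wide and 3 mm thick, underside 8 mm below this point, and the shank, 9 mm wide, tip 22 mm below this point (last 1.5 mm tapers to 7 mm).
- rivet_seat (a point): Point on the loose rivet's axis at the underside of its flange; z up along the rivet. When the rivet is fully home this point is level with the top of the cover.
- rivet_pin (a joint): How far the loose rivet's centre pin (9 mm wide) is pushed in, m: 0 = stands 7 mm out of the collar's top (starts at 0 to 1 mm), 0.007 = flush with the collar. Slides stiffly with about 6 N and stays where it is left; when it is flush the pusher meets the collar, a hard stop. It spreads two barbs on the shank, so leave it up until the rivet is home.
- empty_hole_mouth (a point): Nominal centre of the one empty rivet hole, level with the cover's top. The cover floats, so the real hole (10.5 mm wide) lies up to 4.2 mm from this point along each of the housing's x and y; the level is exact. Cover 4 mm thick, free space below. The other three corner holes hold set rivets (same collar, pin flush, 13 mm tall), also placed nominally. Any corner can be the empty one.
- housing: Grey instrument housing fixed to the bench, 122 x 152 mm, with a flat 4 mm aluminium cover whose top is 40 mm above the bench. Origin at the centre of its underside, z up, long side along its y. Holes nominally at x = +-36 mm, y = +-50 mm. The cover counts as part of it and does not slide under the forces allowed.
- rack: Grey plastic rack block fixed to the bench, 44 x 78 x 30 mm, three holes 11.5 mm wide and 22 mm deep in a row along its y, 24 mm apart. Origin at the centre of its underside. The loose rivet stands in the middle hole, its flange on the rack's top (30 mm above the bench).
- tip_cleaner: Bystander: round yellow tip cleaner tub, 55 mm in diameter, 37 mm high; origin under its centre. Leave it.
- solder_spool: Bystander: spool of solder, 56 mm in diameter, 42 mm high; origin under its centre. Leave it.
- loupe: Bystander: black eye loupe, 44 mm in diameter, 36 mm high; origin under its centre. Leave it.

How it is judged (in metres and radians):
On the way:
1. the rivet is fully home in the empty hole while its pin still sticks out (horizontal distance between rivet_seat and empty_hole_mouth below 0.009 m and z of rivet_seat in the frame of housing below 0.042 m and angle between rivet_seat's own z axis and vertical below 0.12 rad and value of joint rivet_pin below 0.003 m), for 0.2 s.
At the end, for the whole second after the job is handed in: The rivet stands upright (within 0.12 rad) in the empty hole with its flange on the cover (within 2 mm), and its centre pin is flush with the collar (within 1.5 mm) (horizontal distance between rivet_seat and empty_hole_mouth below 0.009 m and z of rivet_seat in the frame of housing below 0.042 m and angle between rivet_seat's own z axis and vertical below 0.12 rad and value of joint rivet_pin above 0.0055 m); the robot touches nothing.
It fails at once if the housing or its cover is pressed or pushed with more than 30 N (contact force between housing and anything else above 30 N).
It fails at once if a bystander (tip cleaner, solder spool, loupe) is moved by more than 3 cm (distance of any of tip_cleaner, solder_spool, loupe from where it was at the start of the episode above 0.03 m).
It also fails if it takes over 72 s, if anything falls off the work surface, if the arm or the gripper's body presses on something with over 40 N, if the wrist force passes 120 N, or if a joint passes its speed limit or range.

## Working session

There is one attempt and no reset: what is moved stays moved. The work goes in short steps, Python scripts to look and compute and a shell command to move; the robot and the scene stay as the last step left them, time stands still between calls to the robot, and variables do not carry over. Pictures are saved under pics/ and viewed, at most 10 in all, crops included, and the job is handed in when it is done.

```bash
mkdir -p pics
python3 - <<'E'
from plant import *
import cv2
for n in("scene","top"):
    s=snapshot(n); cv2.imwrite(f"pics/{n}0.png",s["color"][:,:,::-1]); print(n,s["fx"],s["cx"],s["cy"],s["R"],s["t"])
o=get_obs();print(o)
E
```

```text
scene 416.88503350658567 248.93347722848648 186.99535429460394 [[ 0.72407689 -0.68952043  0.01656007]
 [-0.29571794 -0.33205037 -0.89570835]
 [ 0.62310798  0.6436646  -0.44433357]] [-0.41232965  0.21164137  0.57794916]
top 373.33057826589976 250.17484357935007 186.5866035403323 [[-0.02778424 -0.99903136  0.03412288]
 [-0.99603426  0.02478228 -0.08544936]
 [ 0.08452095 -0.03636171 -0.99575802]] [-0.01706346  0.53832727  0.87356397]
{'clock': 0.1, 'joint_pos': array([-6.04986087e+01,  2.05897596e+01,  6.38246740e-01, -1.67348143e-02,
       -7.01343538e+01, -1.65060449e+01]), 'qvel': array([-0.00954724, -0.11069881,  0.15158114,  0.13213831,  0.04355643,
        0.05872754]), 'tau': array([-1.98648115e-03, -5.84163487e+01,  2.93751991e+01,  7.01554030e+00,
        1.01614633e-02, -5.27913073e-05]), 'tool_pos': array([ 0.15173944, -0.65755718,  0.403786  ]), 'orientation': array([ 1.79913202e+02, -9.31417743e-03, -1.67010345e+02]), 'force': array([-0.14876372, -0.24734021,  0.11845248]), 'moment': array([-0.02843565, -0.03009662, -0.04501207]), 'gripper_force': 0.0, 'opening': 0.08781015758071534}
```

View pics/top0.png

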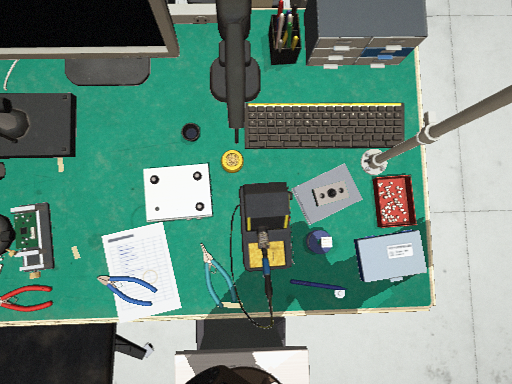

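View pics/scene0.png

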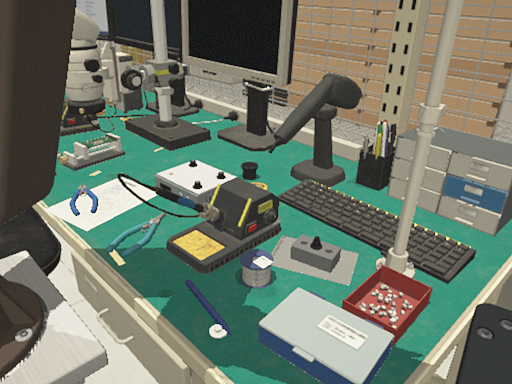

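The top view shows the cover at about (145–212, 163–220), with set rivets at (155,180), (202,176) and (206,209). The lower-left corner, near (158,213), is empty. The rack is at about (330,190) with the rivet in its middle, the soldering station sits between the two, the tip cleaner is at (232,160) and the loupe at (191,131). In the scene view the rivet is at about (316,243).

```bash
cat > h.py <<'E'
from plant import *
import cv2, numpy as np
def ray(s,u,v):
    d=s["R"].T@np.array([(u-s["cx"])/s["fx"],(v-s["cy"])/s["fy"],1]); return -s["R"].T@s["t"],d
def plane(s,u,v,z):
    c,d=ray(s,u,v); return c+d*(z-c[2])/d[2]
def proj(s,X):
    p=s["R"]@np.array(X)+s["t"]; return s["fx"]*p[0]/p[2]+s["cx"],s["fy"]*p[1]/p[2]+s["cy"]
def comps(m,lo,hi,off=(0,0)):
    n,l,st,c=cv2.connectedComponentsWithStats(m.astype(np.uint8))
    return [(st[i,4],c[i]+off) for i in range(1,n) if lo<=st[i,4]<=hi]
E
python3 - <<'E'
from h import *
s=snapshot("top");I=s["color"];g=I.max(2).astype(int)
# cover
m=(I.min(2)>190).astype(np.uint8); n,l,st,c=cv2.connectedComponentsWithStats(m)
i=l[205,180]; cs,_=cv2.findContours((l==i).astype(np.uint8),0,2)
r=cv2.minAreaRect(np.array(cs[0])); b=cv2.boxPoints(r); print("cover",r)
P=np.array([plane(s,*p,.04)[:2] for p in b]); print(P,P.mean(0),[np.linalg.norm(P[k]-P[k-1]) for k in range(4)])
for a,q in comps(g[160:222,143:214]<90,4,200,(143,160)): print("dark",a,q,plane(s,*q,.047))
for a,q in comps(g[170:212,305:355]<60,4,300,(305,170)): print("rackdark",a,q,plane(s,*q,.045))
t=snapshot("scene");J=t["color"]
for a,q in comps(J.max(2)[225:265,290:345]<60,4,400,(290,225)): print("scene dark",a,q,plane(t,*q,.043))
A=cv2.resize(I[155:225,140:220],None,fx=5,fy=5,interpolation=2);B=cv2.resize(I[155:225,295:365],None,fx=5,fy=5,interpolation=2)
C=cv2.resize(J[220:290,270:350],None,fx=5,fy=5)
out=np.zeros((350,750,3),np.uint8);out[:,:400]=A;out[:,400:]=B
cv2.imwrite("pics/crop.png",out[:,:,::-1])
E
```

```text
cover ((176.88966369628906, 192.1758575439453), (52.65083694458008, 65.35680389404297), 85.2363510131836)
[[0.5847499  0.22151229]
 [0.59413022 0.06916195]
 [0.47035627 0.06121997]
 [0.46196249 0.21188093]] [0.52779972 0.14094378] [np.float64(0.12316457136638527), np.float64(0.1526388389492964), np.float64(0.1240284845131101), np.float64(0.15089460091550294)]
dark 4 [207.75 163.5 ] [0.59240475 0.0675096  0.047     ]
dark 5 [152. 167.] [0.58712504 0.19699851 0.047     ]
dark 7 [209. 174.] [0.56758551 0.06504768 0.047     ]
dark 40 [197.   175.65] [0.56437267 0.09302119 0.047     ]
dark 39 [154.51282051 179.84615385] [0.55691391 0.19137992 0.047     ]
dark 4 [210.  182.5] [0.54757777 0.06309064 0.047     ]
dark 7 [210.28571429 188.42857143] [0.53369066 0.06268586 0.047     ]
dark 5 [211. 199.] [0.50900729 0.06149237 0.047     ]
dark 34 [199.70588235 206.11764706] [0.49317893 0.08789247 0.047     ]
dark 6 [212.  210.5] [0.4822732  0.05968526 0.047     ]
dark 8 [161.5 221. ] [0.46128789 0.17601065 0.047     ]
dark 6 [171.5 220. ] [0.46294226 0.1531288  0.047     ]
rackdark 47 [331.08510638 192.59574468] [ 0.5168847  -0.22092471  0.045     ]
rackdark 8 [341.25 190.  ] [ 0.52240938 -0.24540624  0.045     ]
rackdark 19 [314.47368421 197.73684211] [ 0.50577682 -0.18098866  0.045     ]
rackdark 7 [322.57142857 195.57142857] [ 0.51038095 -0.20039381  0.045     ]
scene dark 34 [337.73529412 227.94117647] [ 0.58151022 -0.22595851  0.043     ]
scene dark 4 [343.5 226.5] [ 0.59379841 -0.23022686  0.043     ]
scene dark 93 [316.02150538 243.65591398] [ 0.51025911 -0.23105405  0.043     ]
```

View pics/crop.png

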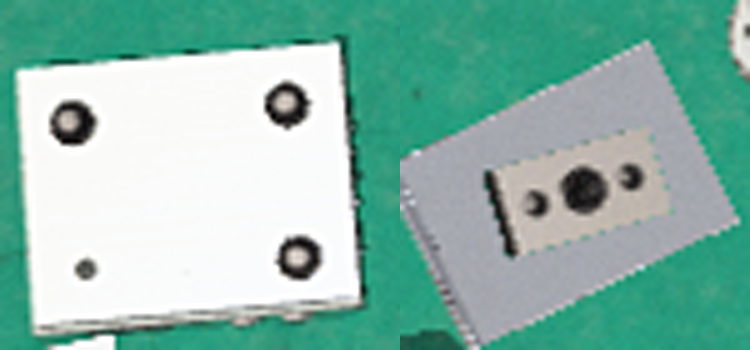

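The crop shows the empty hole as a dark dot at crop (86,269), which is px (156.8, 208.4). The set rivets are at the other three corners, and the rack's holes lie on either side of the loose rivet.

Run:
```python
from h import *
s=snapshot("top");t=snapshot("scene");I=s["color"]
g=cv2.cvtColor(I,cv2.COLOR_RGB2GRAY).astype(float)
riv=[]
for u,v in [(154.5,179),(197,175.5),(199.5,206)]:
    u0,v0=int(u)-6,int(v)-6; p=g[v0:v0+13,u0:u0+13]; m=(p<170).astype(np.uint8)
    cs,_=cv2.findContours(m,0,2); c=max(cs,key=cv2.contourArea); (x,y),r=cv2.minEnclosingCircle(c)
    q=(x+u0,y+v0); X=plane(s,*q,.046); riv.append(X); print(q,r,X.round(4))
a,b,c=riv; print("sides",np.linalg.norm(a-b),np.linalg.norm(b-c),"nominal 4th",(a+c-b).round(4),"centre",((a+c)/2).round(4))
p=255-g[203:215,151:163]; p=np.clip(p-60,0,None); yy,xx=np.mgrid[203:215,151:163]; q=((p*xx).sum()/p.sum(),(p*yy).sum()/p.sum())
print("hole",q,plane(s,*q,.04).round(4)); print(g[204:214,152:163].astype(int))
def tri(pt,ps):
    A=[];B=[]
    for k,pp in((s,pt),(t,ps)):
        c0,d=ray(k,*pp); d/=np.linalg.norm(d); M=np.eye(3)-np.outer(d,d); A.append(M);B.append(M@c0)
    return np.linalg.lstsq(np.vstack(A),np.hstack(B),rcond=None)[0].round(3)
print("rivet tri",tri((331.1,192.6),(316,243)),"lamp tip",tri((237,140),(273,150)),"pole base",plane(s,373,162,.0),plane(t,397,268,0))
print("rack holes",plane(s,321.8,195.4,.03),plane(s,340.7,190.0,.03))
print("station top?",tri((247,195),(208,212)),tri((290,187),(283,208)))
```

```text
(154.0, 179.0) 4.472236156463623 [0.559  0.1928 0.046 ]
(196.73076915740967, 175.47435903549194) 4.533742427825928 [0.5649 0.0937 0.046 ]
(199.19999980926514, 206.0) 4.3864426612854 [0.4935 0.0892 0.046 ]
sides 0.09919746369022123 0.07154684813470528 nominal 4th [0.4876 0.1882 0.046 ] centre [0.5263 0.141  0.046 ]
hole (np.float64(156.63504823151126), np.float64(208.40675241157555)) [0.4908 0.1884 0.04  ]
[[250 250 250 250 250 250 250 250 250 250 251]
 [250 250 250 252 253 255 252 252 251 251 251]
 [251 251 253 255 243 207 246 255 252 251 251]
 [250 252 251 210  97  90 144 237 253 251 250]
 [250 252 246 105  77  81  91 203 255 251 251]
 [251 253 247 120  91 106  95 198 255 252 251]
 [250 251 251 220 115 100 174 253 253 251 251]
 [250 251 252 255 255 254 255 253 252 251 250]
 [251 250 250 251 252 252 252 251 251 251 250]
 [251 251 251 251 251 251 251 250 251 251 251]]
rivet tri [ 0.518 -0.224  0.037] lamp tip [ 0.633 -0.004  0.119] pole base [ 0.59386442 -0.34189971  0.        ] [ 6.09842306e-01 -3.38724601e-01 -5.55111512e-17]
rack holes [ 0.51167452 -0.20202445  0.03      ] [ 0.52348478 -0.24832116  0.03      ]
station top? [ 0.491 -0.004  0.021] [ 0.534 -0.125  0.06 ]
```

Run:
```python
import numpy as np
for yaw,d in((-167.01,np.array([.40-.152,-.25+.6575])),):
    y=np.radians(yaw); print((d@[np.cos(y),np.sin(y)])/.025,(d@[np.sin(y),-np.cos(y)])/.025)
```

```text
-13.330070525748498 13.653044341046106
```

The rivet is at (0.517, -0.224), which agrees with the midpoint of the rack holes. The visible hole is at about (0.491, 0.188), within 3 mm of nominal. Now moving to stand off.

```bash
H="python3 -m handwheel"
$H '[[1,-0.95,0.97,0,0,0,0],[1,-0.95,0.97,0,0,0,0],[1,-0.95,0.97,0,0,0,0],[1,-0.95,0.97,0,0,0,0],[1,-0.95,0.97,0,0,0,0]]'
$H '[[1,-0.95,0.97,0,0,0,0],[1,-0.95,0.97,0,0,0,0],[1,-0.95,0.97,0,0,0,0],[1,-0.95,0.97,0,0,0,0],[1,-0.95,0.97,0,0,0,0]]'
$H '[[1,-0.95,0.97,0,0,0,0],[1,-0.95,0.97,0,0,0,0],[1,-0.95,0.97,0,0,0,0],[1,-0.95,0.97,0,0,0,0],[1,0,0,0,0,0,-1]]'
$H '[[1,0,0,0,0,0,-1],[1,0,0,0,0,0,-1],[1,0,0,0,0,0,-1],[1,0,0,0,0,0,-1],[1,0,0,0,0,0,-1]]'
$H '[[1,0,0,0,0,0,-1],[1,0,0,0,0,0,-1],[1,0,0,0,0,0,-1],[1,0,0,0,0,0,-1],[1,0,0,0,0,0,-1]]'
$H '[[1,0,0,0,0,0,-1],[1,0,0,0,0,0,-1],[1,0,0,0,0,0,-1],[1,0,0,0,0,0,-1],[1,0,0,0,0,0,-0.33]]'
cat > go.py <<'E'
from h import *
import sys
o=get_obs(); T=np.array(eval(sys.argv[1])); p=o["tool_pos"]; y=np.radians(o["orientation"][2]); d=T-p
print(o["clock"],p.round(4),o["orientation"].round(2),"op",o["opening"].round(4),"gf",round(o["gripper_force"],1),"F",o["force"].round(2),"M",o["moment"].round(2))
print("units xyz",(np.array([d[0]*np.cos(y)+d[1]*np.sin(y),d[0]*np.sin(y)-d[1]*np.cos(y),-d[2]])/.025).round(2))
E
python3 go.py '[.5172,-.2237,.213]'
```

```text
clock: 0.92
tool_pos: [0.2406, -0.5119, 0.4047]
orientation: [-180.0, 0.0, -167.0]
force: [0.1, -0.7, 0.5]
opening: 0.0878
gripper_force: 0.0
clock: 1.55
tool_pos: [0.329, -0.367, 0.4048]
orientation: [-180.0, 0.0, -167.0]
force: [-0.0, -0.0, 0.1]
opening: 0.0872
gripper_force: 0.0
clock: 2.17
tool_pos: [0.4002, -0.2506, 0.4049]
orientation: [-180.0, 0.0, -160.8]
force: [-0.8, -0.5, 0.2]
opening: 0.0873
gripper_force: 0.0
clock: 2.8
tool_pos: [0.3993, -0.2521, 0.4047]
orientation: [-180.0, 0.0, -130.8]
force: [0.2, 0.3, -0.4]
opening: 0.0879
gripper_force: 0.0
clock: 3.42
tool_pos: [0.3993, -0.2521, 0.4047]
orientation: [-180.0, 0.0, -100.8]
force: [-0.3, 0.9, -0.0]
opening: 0.0876
gripper_force: 0.0
clock: 4.05
tool_pos: [0.3993, -0.2521, 0.4048]
orientation: [-180.0, -0.0, -75.0]
force: [-0.3, -0.8, 1.0]
opening: 0.0875
gripper_force: 0.0Traceback (most recent call last):
  File "go.py", line 4, in <module>
    print(o["clock"],p.round(4),o["orientation"].round(2),"op",o["opening"].round(4),"gf",round(o["gripper_force"],1),"F",o["force"].round(2),"M",o["moment"].round(2))
                                                               ^^^^^^^^^^^^^^^^^^
AttributeError: 'float' object has no attribute 'round'
```

```bash
sed -i 's/o\["opening"\].round(4)/round(o["opening"],4)/' go.py; H="python3 -m handwheel"
$H '[[1,0.02,-0.97,0,0,0,0],[1,0.03,-0.97,0,0,0,0],[1,0.02,-0.97,0,0,0,0],[1,0.03,-0.97,0,0,0,0],[1,0.02,-0.97,0,0,0,0]]'
$H '[[1,0,0,1,0,0,0],[1,0,0,1,0,0,0],[1,0,0,1,0,0,0],[1,0,0,1,0,0,0],[1,0,0,1,0,0,0]]'
python3 go.py '[.5172,-.2237,.213]'
python3 - <<'E'
from h import *
t=snapshot("scene");s=snapshot("top")
a=t["color"][150:300,230:400]; b=s["color"][120:270,260:400]
cv2.imwrite("pics/b1.png",cv2.resize(np.hstack([a,b]),None,fx=2.5,fy=2.5)[:,:,::-1])
E
```

```text
clock: 4.68
tool_pos: [0.5194, -0.223, 0.4042]
orientation: [180.0, 0.0, -75.0]
force: [0.3, -0.4, 0.0]
opening: 0.0877
gripper_force: 0.0
clock: 5.3
tool_pos: [0.5186, -0.2232, 0.2783]
orientation: [180.0, 0.0, -75.0]
force: [0.0, 0.6, -0.2]
opening: 0.0877
gripper_force: 0.0
5.3 [ 0.5186 -0.2232  0.2783] [179.97   0.   -75.02] op 0.0877 gf 0.0 F [ 0.01  0.59 -0.17] M [0.08 0.13 0.03]
units xyz [0.   0.06 2.61]
```

View pics/b1.png

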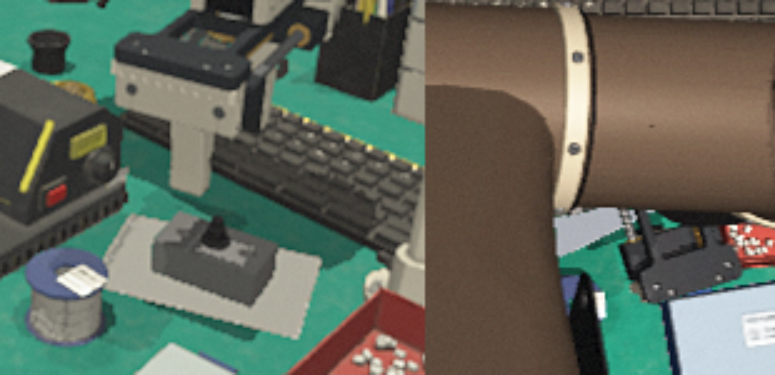

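The near finger stands just left of and above the rivet (crop (190,150), rivet at (213,235)), straddling it as planned. Descend and close.

```bash
H="python3 -m handwheel"
$H '[[1,0,0.06,0.9,0,0,0],[1,0,0,0.9,0,0,0],[1,0,0,0.5,0,0,0],[1,0,0,0.31,0,0,0],[1,0,0,0,0,0,0]]'
$H '[[-0.4,0,0,0,0,0,0],[-0.4,0,0,0,0,0,0],[-0.6,0,0,0,0,0,0],[-0.8,0,0,0,0,0,0],[-1,0,0,0,0,0,0]]'
$H '[[-1,0,0,0,0,0,0],[-1,0,0,0,0,0,0],[-1,0,0,0,0,0,0]]'
python3 go.py '[.5172,-.2237,.213]'
```

```text
clock: 6.02
tool_pos: [0.5161, -0.224, 0.2144]
orientation: [180.0, 0.0, -75.0]
force: [-0.1, 0.2, -0.3]
opening: 0.0875
gripper_force: 0.0
clock: 6.65
tool_pos: [0.5159, -0.2241, 0.2145]
orientation: [-180.0, -0.0, -75.0]
force: [-0.3, -0.3, 0.1]
opening: 0.0429
gripper_force: 0.0
clock: 7.02
tool_pos: [0.5171, -0.224, 0.215]
orientation: [-179.8, -0.1, -75.0]
force: [5.4, 2.1, 1.3]
opening: 0.013
gripper_force: 10.1
7.025 [ 0.5171 -0.224   0.215 ] [-1.7983e+02 -7.0000e-02 -7.5000e+01] op 0.013 gf 10.1 F [5.42 2.14 1.35] M [ 0.79 -1.57  0.01]
units xyz [-0.01 -0.01  0.08]
```

```bash
H="python3 -m handwheel"
$H '[[-0.4,0,0,0,0,0,0],[-0.4,0,-0.05,0,0,0,0],[-0.4,0,0,0.08,0,0,0],[-0.8,0,0,0,0,0,0],[-1,0,0,0,0,0,0]]'
$H '[[-1,0,0,0,0,0,0],[-1,0,0,0,0,0,0],[-1,0,0,0,0,0,0],[-1,0,0,0,0,0,0]]'
python3 go.py '[.5172,-.2237,.213]'
```

```text
clock: 7.65
tool_pos: [0.5177, -0.2237, 0.2127]
orientation: [-179.9, -0.0, -75.0]
force: [1.5, 0.5, 0.2]
opening: 0.0123
gripper_force: 30.0
clock: 8.15
tool_pos: [0.5175, -0.2237, 0.2127]
orientation: [-179.9, -0.0, -75.0]
force: [4.0, 1.4, -0.5]
opening: 0.0122
gripper_force: 30.0
8.15 [ 0.5175 -0.2237  0.2127] [-1.7993e+02 -3.0000e-02 -7.5010e+01] op 0.0122 gf 30.0 F [ 4.04  1.41 -0.52] M [ 0.51 -1.56  0.03]
units xyz [-0.    0.01 -0.01]
```

```bash
H="python3 -m handwheel"
$H '[[-1,0,0,-0.2,0,0,0],[-1,0,0,-0.6,0,0,0],[-1,0,0,-1,0,0,0],[-1,0,0,-1,0,0,0],[-1,0,0,-1,0,0,0]]'
$H '[[-1,0,0,-1,0,0,0],[-1,0,0,0,0,0,0],[-1,0,0,0,0,0,0]]'
python3 go.py '[.4908,.1884,.33]'
python3 - <<'E'
from h import *
t=snapshot("scene");o=get_obs();p=o["tool_pos"]
u,v=map(int,proj(t,p-[0,0,.18])); print(u,v)
a=t["color"][v-50:v+50,u-60:u+60]
cv2.imwrite("pics/b2.png",cv2.resize(a,None,fx=5,fy=5)[:,:,::-1])
E
```

```text
clock: 8.78
tool_pos: [0.5158, -0.2239, 0.3079]
orientation: [179.8, 0.1, -75.1]
force: [-0.0, 0.6, 0.0]
opening: 0.0126
gripper_force: 30.0
clock: 9.15
tool_pos: [0.5161, -0.2238, 0.3317]
orientation: [179.9, 0.1, -75.1]
force: [-0.7, 0.0, -1.3]
opening: 0.0125
gripper_force: 30.0
9.15 [ 0.5161 -0.2238  0.3317] [ 1.799e+02  6.000e-02 -7.506e+01] op 0.0125 gf 30.0 F [-0.72  0.04 -1.29] M [ 0.12  0.15 -0.04]
units xyz [-16.19  -3.27   0.07]
320 185
```

View pics/b2.png

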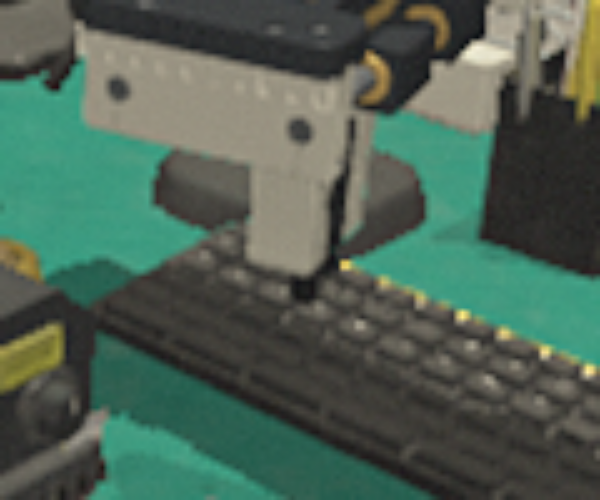

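The black shank shows below the finger at crop (303,288), so the rivet is held and hangs upright. Carrying it to above the hole.

```bash
H="python3 -m handwheel"
$H '[[-1,-0.5,0.4,-1,0,0,0],[-1,-0.95,0.5,-1,0,0,0],[-1,-0.95,0.4,0,0,0,0],[-1,-0.95,0,0,0,0,0],[-1,-0.95,0,0,0,0,0]]'
$H '[[-1,-0.95,0,0,0,0,0],[-1,-0.95,0,0,0,0,0],[-1,-0.95,0,0,0,0,0],[-1,-0.95,0,0,0,0,0],[-1,-0.95,0,0,0,0,0]]'
$H '[[-1,-0.95,0,0,0,0,0],[-1,-0.95,-0.5,0,0,0,0],[-1,-0.95,-0.9,0,0,0,0],[-1,-0.95,-0.9,0,0,0,0],[-1,-0.95,-0.9,0,0,0,0]]'
$H '[[-1,-0.95,-0.9,0,0,0,0],[-1,-0.95,-0.47,0,0,0,0],[-1,-0.49,0,0,0,0,0],[-1,0,0,0,0,0,0]]'
python3 go.py '[.4908,.1884,.25]'
```

```text
clock: 9.82
tool_pos: [0.457, -0.1277, 0.3815]
orientation: [179.9, 0.0, -75.1]
force: [1.3, 0.8, -0.8]
opening: 0.0125
gripper_force: 30.0
clock: 10.45
tool_pos: [0.4265, -0.0131, 0.3814]
orientation: [179.9, -0.0, -75.0]
force: [-0.4, 0.9, -0.5]
opening: 0.0125
gripper_force: 30.0
clock: 11.08
tool_pos: [0.4738, 0.1225, 0.3813]
orientation: [179.9, -0.0, -75.0]
force: [0.9, -0.0, -0.8]
opening: 0.0122
gripper_force: 30.0
clock: 11.58
tool_pos: [0.4908, 0.1887, 0.382]
orientation: [179.9, -0.0, -75.0]
force: [0.4, -0.8, 0.5]
opening: 0.0124
gripper_force: 30.0
11.575 [0.4908 0.1887 0.382 ] [ 1.7994e+02 -2.0000e-02 -7.4970e+01] op 0.0124 gf 30.0 F [ 0.4  -0.76  0.47] M [-0.02  0.13  0.03]
units xyz [0.01 0.   5.28]
```

```bash
H="python3 -m handwheel"
$H '[[-1,0,0,1,0,0,0],[-1,0,0,1,0,0,0],[-1,0,0,1,0,0,0],[-1,0,0,1,0,0,0],[-1,0,0,1,0,0,0]]'
$H '[[-1,0,0,0.4,0,0,0],[-1,0,0,0,0,0,0],[-1,0,0,0,0,0,0]]'
python3 go.py '[.4908,.1884,.2227]'
python3 - <<'E'
from h import *
t=snapshot("scene");s=snapshot("top")
u,v=map(int,proj(t,[.4908,.1884,.04])); print(u,v,proj(t,[.4908,.1884,.04]),proj(t,[.4908,.1884,.0493]))
a=cv2.resize(t["color"][v-35:v+25,u-35:u+35],None,fx=8,fy=8,interpolation=2)
cv2.imwrite("pics/b3.png",a[:,:,::-1])
E
```

```text
clock: 12.2
tool_pos: [0.491, 0.1874, 0.2571]
orientation: [-180.0, 0.0, -75.1]
force: [-0.7, -1.0, -1.0]
opening: 0.0122
gripper_force: 30.0
clock: 12.58
tool_pos: [0.4918, 0.1885, 0.2484]
orientation: [-179.9, 0.0, -75.0]
force: [0.8, 0.3, 0.1]
opening: 0.0125
gripper_force: 30.0
12.575 [0.4918 0.1885 0.2484] [-1.7992e+02  3.0000e-02 -7.5020e+01] op 0.0125 gf 30.0 F [0.79 0.25 0.12] M [ 0.02  0.11 -0.01]
units xyz [-0.01  0.04  1.03]
170 173 (np.float64(170.30978830646308), np.float64(173.5320755055642)) (np.float64(170.0446223546085), np.float64(169.9432129485069))
```

View pics/b3.png

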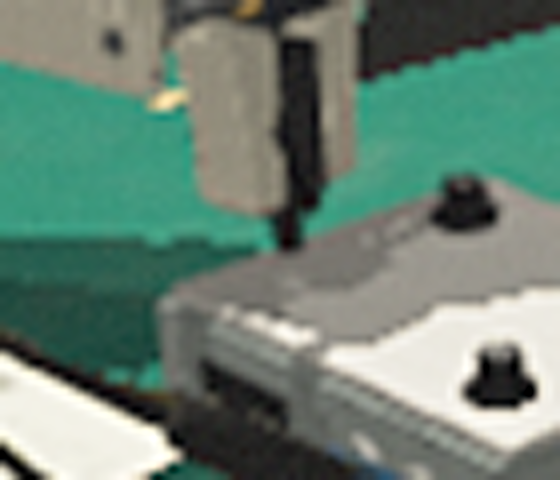

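The shank tip at crop (288,245) is above the cover, close to where the hole should be. Feeling downward.

```bash
H="python3 -m handwheel"
$H '[[-1,0,0.02,0.2,0,0,0],[-1,0,0,0.2,0,0,0],[-1,0,0,0.04,0,0,0],[-1,0,0,0.04,0,0,0],[-1,0,0,0,0,0,0]]'
$H '[[-1,0,0,0.04,0,0,0],[-1,0,0,0.04,0,0,0],[-1,0,0,0,0,0,0]]'
python3 go.py '[.4908,.1884,.2227]'
```

```text
clock: 13.3
tool_pos: [0.491, 0.1883, 0.2356]
orientation: [-180.0, -0.0, -75.0]
force: [-0.7, 1.0, 3.1]
opening: 0.0126
gripper_force: 30.0
clock: 13.68
tool_pos: [0.4913, 0.1885, 0.2335]
orientation: [-179.9, 0.0, -75.0]
force: [0.9, 1.3, 0.6]
opening: 0.0127
gripper_force: 30.0
13.675 [0.4913 0.1885 0.2335] [-1.7994e+02  2.0000e-02 -7.5020e+01] op 0.0127 gf 30.0 F [0.91 1.34 0.56] M [ 0.42 -0.05  0.04]
units xyz [-0.    0.02  0.43]
```

```bash
H="python3 -m handwheel"
$H '[[-1,0,0,0.04,0,0,0],[-1,0,0,0.04,0,0,0],[-1,0,0,0.04,0,0,0],[-1,0,0,0,0,0,0]]'
$H '[[-1,0,0,0.04,0,0,0],[-1,0,0,0.04,0,0,0],[-1,0,0,0.04,0,0,0],[-1,0,0,0,0,0,0]]'
$H '[[-1,0,0,0.04,0,0,0],[-1,0,0,0.04,0,0,0],[-1,0,0,0,0,0,0]]'
python3 go.py '[.4908,.1884,.2227]'
```

```text
clock: 14.18
tool_pos: [0.4911, 0.1884, 0.2304]
orientation: [-180.0, 0.0, -75.0]
force: [1.6, 1.6, 0.6]
opening: 0.0126
gripper_force: 30.0
clock: 14.68
tool_pos: [0.4911, 0.1883, 0.2274]
orientation: [-180.0, 0.0, -75.0]
force: [0.8, 2.9, 0.8]
opening: 0.0124
gripper_force: 30.0
clock: 15.05
tool_pos: [0.4911, 0.1883, 0.2254]
orientation: [-180.0, 0.0, -75.0]
force: [1.6, 2.7, 1.6]
opening: 0.0123
gripper_force: 30.0
15.05 [0.4911 0.1883 0.2254] [-1.7999e+02  1.0000e-02 -7.5020e+01] op 0.0123 gf 30.0 F [1.6  2.69 1.56] M [ 1.06 -0.6  -0.01]
units xyz [-0.01  0.01  0.11]
```

```bash
H="python3 -m handwheel"
$H '[[-1,-0.02,-0.02,0.04,0,0,0],[-1,0,0,0.04,0,0,0],[-1,0,0,0,0,0,0]]'
$H '[[-1,0,0,0.04,0,0,0],[-1,0,0,0,0,0,0]]'
$H '[[-1,0,0,0.03,0,0,0],[-1,0,0,0,0,0,0]]'
python3 go.py '[.4908,.1884,.2227]'
```

```text
clock: 15.42
tool_pos: [0.4913, 0.1887, 0.2232]
orientation: [180.0, -0.0, -75.0]
force: [1.4, 1.5, -0.4]
opening: 0.0124
gripper_force: 30.0
clock: 15.68
tool_pos: [0.4913, 0.1888, 0.2223]
orientation: [180.0, -0.0, -75.0]
force: [1.4, 1.1, 1.8]
opening: 0.0124
gripper_force: 30.0
clock: 15.92
tool_pos: [0.4913, 0.189, 0.2218]
orientation: [-180.0, 0.0, -75.0]
force: [-0.8, 3.1, 4.1]
opening: 0.0121
gripper_force: 30.0
15.925 [0.4913 0.189  0.2218] [-1.7999e+02  1.0000e-02 -7.5020e+01] op 0.0121 gf 30.0 F [-0.78  3.11  4.06] M [ 1.02  0.32 -0.08]
units xyz [ 0.02  0.03 -0.03]
```

```bash
H="python3 -m handwheel"
$H '[[-1,0,0,0.04,0,0,0],[-1,0,0,0,0,0,0],[-1,0,0,0,0,0,0],[-1,0,0,0,0,0,0]]'
python3 go.py '[.4908,.1884,.2227]'
$H '[[0,0,0,0,0,0,0],[0,0,0,0,0,0,0],[0,0,0,0,0,0,0]]'
$H '[[0,0,0,-0.6,0,0,0],[0,0,0,-1,0,0,0],[0,0,0,-1,0,0,0],[0,0,0,0,0,0,0]]'
python3 - <<'E'
from h import *
t=snapshot("scene")
u,v=map(int,proj(t,[.4908,.1884,.04]))
print(get_obs()["tool_pos"],proj(t,[.4908,.1884,.04]))
a=cv2.resize(t["color"][v-35:v+25,u-35:u+35],None,fx=8,fy=8,interpolation=2)
cv2.imwrite("pics/b4.png",a[:,:,::-1])
E
```

```text
clock: 16.42
tool_pos: [0.4913, 0.1892, 0.2212]
orientation: [-180.0, 0.0, -75.0]
force: [-2.4, 4.1, 9.1]
opening: 0.0125
gripper_force: 30.0
16.425 [0.4913 0.1892 0.2212] [-1.7996e+02  3.0000e-02 -7.5010e+01] op 0.0125 gf 30.0 F [-2.43  4.06  9.1 ] M [ 1.34  1.18 -0.03]
units xyz [ 0.02  0.03 -0.06]
clock: 16.8
tool_pos: [0.4908, 0.1883, 0.2201]
orientation: [179.9, -0.0, -75.0]
force: [0.9, -0.1, 0.3]
opening: 0.0368
gripper_force: 0.0
clock: 17.3
tool_pos: [0.4919, 0.1892, 0.2884]
orientation: [-179.8, 0.1, -75.0]
force: [0.8, 0.4, -0.1]
opening: 0.0439
gripper_force: 0.0
[0.49149532 0.18889981 0.28709306] (np.float64(170.30978830646308), np.float64(173.5320755055642))
```

View pics/b4.png

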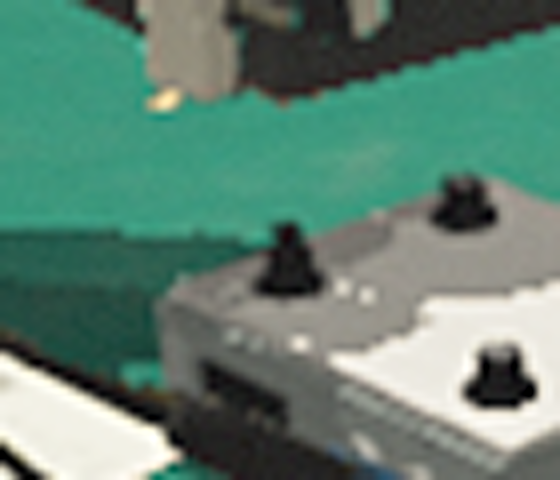

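The rivet is home with its flange on the cover at crop (290,285), and the pin stands up at (288,232). Now shut the fingers and press the pin.

```bash
H="python3 -m handwheel"
$H '[[-1,-0.02,-0.01,0,0,0,0],[-1,0,0,0,0,0,0],[-1,0,0,0,0,0,0],[-1,0,0,0,0,0,0],[-1,0,0,0.6,0,0,0]]'
$H '[[-1,0,0,0.6,0,0,0],[-1,0,0,0.5,0,0,0],[-1,0,0,0.12,0,0,0],[-1,0,0,0,0,0,0]]'
$H '[[-1,0,0,0.08,0,0,0],[-1,0,0,0.04,0,0,0],[-1,0,0,0,0,0,0]]'
python3 go.py '[.4913,.189,.231]'
```

```text
clock: 17.98
tool_pos: [0.4918, 0.1897, 0.2709]
orientation: [-179.9, 0.0, -75.0]
force: [-0.1, 1.1, -0.3]
opening: 0.0022
gripper_force: 0.0
clock: 18.48
tool_pos: [0.4915, 0.1894, 0.2398]
orientation: [180.0, -0.0, -75.0]
force: [0.9, -1.0, -0.8]
opening: 0.0002
gripper_force: 0.0
clock: 18.85
tool_pos: [0.4916, 0.1897, 0.2377]
orientation: [-179.9, 0.0, -75.0]
force: [-1.4, 1.2, 4.2]
opening: 0.0004
gripper_force: 1.9
18.85 [0.4916 0.1897 0.2377] [-1.7993e+02  3.0000e-02 -7.5010e+01] op 0.0004 gf 1.9 F [-1.4   1.19  4.21] M [0.44 0.63 0.01]
units xyz [0.02 0.02 0.27]
```

Contact with the pin at the expected height. Pressing in 0.75 to 1 mm steps.

```bash
H="python3 -m handwheel"
$H '[[-1,0,0,0.04,0,0,0],[-1,0,0,0.04,0,0,0],[-1,0,0,0,0,0,0]]'
$H '[[-1,0,0,0.04,0,0,0],[-1,0,0,0.04,0,0,0],[-1,0,0,0,0,0,0]]'
$H '[[-1,0,0,0.04,0,0,0],[-1,0,0,0,0,0,0]]'
$H '[[-1,0,0,0.03,0,0,0],[-1,0,0,0,0,0,0]]'
```

```text
clock: 19.23
tool_pos: [0.4916, 0.1897, 0.2357]
orientation: [-179.9, 0.0, -75.0]
force: [-1.9, 1.7, 5.3]
opening: 0.0005
gripper_force: 2.7
clock: 19.6
tool_pos: [0.4916, 0.1897, 0.2337]
orientation: [-179.9, 0.0, -75.0]
force: [-1.9, 2.4, 5.6]
opening: 0.0007
gripper_force: 2.7
clock: 19.85
tool_pos: [0.4915, 0.1897, 0.2327]
orientation: [-179.9, 0.0, -75.0]
force: [-2.0, 1.4, 4.9]
opening: 0.0002
gripper_force: 2.7
clock: 20.1
tool_pos: [0.4916, 0.1898, 0.232]
orientation: [-179.9, 0.0, -75.0]
force: [-2.4, 1.8, 5.4]
opening: 0.0006
gripper_force: 2.8
```

```bash
H="python3 -m handwheel"
$H '[[-1,0,0,0.03,0,0,0],[-1,0,0,0,0,0,0]]'
$H '[[-1,0,0,0.03,0,0,0],[-1,0,0,0,0,0,0]]'
```

```text
clock: 20.35
tool_pos: [0.4916, 0.1898, 0.2312]
orientation: [-179.9, 0.0, -75.0]
force: [-2.5, 2.2, 5.6]
opening: 0.0006
gripper_force: 2.8
clock: 20.6
tool_pos: [0.4916, 0.1899, 0.2307]
orientation: [-179.9, 0.0, -75.0]
force: [-3.7, 2.9, 8.3]
opening: 0.0006
gripper_force: 3.9
```

```bash
H="python3 -m handwheel"
$H '[[-1,0,0,0.03,0,0,0],[-1,0,0,0,0,0,0]]'
$H '[[-1,0,0,0.02,0,0,0],[-1,0,0,0,0,0,0]]'
$H '[[-1,0,0,-0.3,0,0,0],[-1,0,0,-1,0,0,0],[-1,0,0,-1,0,0,0],[-1,0,0,-1,0,0,0],[-1,0,0,0,0,0,0]]'
python3 - <<'E'
from h import *
t=snapshot("scene");s=snapshot("top")
u,v=map(int,proj(t,[.4908,.1884,.04]))
a=cv2.resize(t["color"][v-35:v+25,u-35:u+35],None,fx=8,fy=8,interpolation=2)
cv2.imwrite("pics/b5.png",a[:,:,::-1])
E
```

```text
clock: 20.85
tool_pos: [0.4916, 0.1901, 0.2303]
orientation: [-179.9, 0.1, -75.0]
force: [-5.3, 3.1, 11.0]
opening: 0.0008
gripper_force: 5.8
clock: 21.1
tool_pos: [0.4916, 0.1902, 0.23]
orientation: [-179.9, 0.1, -75.0]
force: [-7.0, 3.8, 15.8]
opening: 0.0006
gripper_force: 7.0
clock: 21.72
tool_pos: [0.4919, 0.1896, 0.3131]
orientation: [-179.8, 0.1, -75.0]
force: [-0.7, 0.4, 0.3]
opening: 0.0004
gripper_force: 0.0
```

View pics/b5.png

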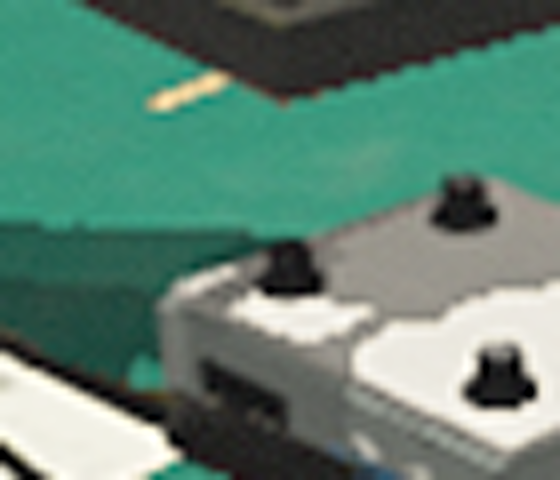

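The rivet at crop (290,270) now looks like its set neighbours, with the pin flush, and the gripper is clear. Handing in.

```bash
python3 -c "
from plant import *
print(close_job())"
```

```text
the job is handed in; nothing more can be done
None
```

The rivet is fully home in the empty hole and its pin was then pushed flush, with at most about 16 N upward (18 N total) in the printed force readings; the arm never went near the bystanders and stood clear at hand-in, after about 22 s. The hand-in returned no verdict.

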